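# Scrub a centrifuge sleeve and show the brush

## Robot

A 6-joint arm with a two-finger parallel gripper is mounted at the origin on the work surface. World frame = base frame: x ahead of the robot, y to its left, z up, the work surface at z = 0. Lengths are in m, angles in rad, forces in N, time in s.
With the tool pointing down it reaches from about 0.4 to 0.925 m from the base axis. Payload 3.4 kg.
Tool frame: the origin (TCP) lies midway between the tips of the shut fingers; the grasp point (between the pads) lies 19 mm behind it; z points along the fingers, x is the direction in which the jaws open and shut, and the axes are right-handed (so a half turn about z gives the same grasp; the last joint's range is limited). The gripper opens to 85 mm and grips with 20 to 120 N. Pads are 22 mm wide; open, the fingers measure 114 mm over their backs; the gripper's body (76 mm by 85 mm) begins 54 mm behind the grasp point. The pads swing forward as they close: fully open they stand 13 mm farther back than shut.
Start: joints at [-1.355, 0.307, 1.506, -0, 1.328, -0.073], TCP at [0.164, -0.551, 0.231] pointing down, gripper open.
Joint ranges: [-3.12, 3.12], [-1.05, 2.28], [0.14, 2.33], [-1.42, 4.57], [0.1, 2.73], [-2.68, 2.68]. Speed limits (rad/s): [2.57, 2.57, 3.14, 3.14, 3.14, 3.14].

## Interface

Orientations are given as a unit quaternion [w, x, y, z].
In Python, from workcell import state, capture, job_done gives the robot as it stands.
- The arm moves only by the tool apply_moves, never from a script. Its argument "plan" is a list that holds one entry, the list of rows, each a list of 7 numbers: the shift along the tool's x, y, z in cm, then the turn, a rotation vector about the tool's x, y, z in rad, then the opening, from 0 (shut) to 1 (fully open). A call has 1 to 10 rows; each row is the pose to reach, as a shift and turn from the pose commanded when the call began, along the tool's axes at that moment; what a row does not reach only later rows make up. A row lasts 1/12 s, in which the tool goes at most 41.7 mm and 7.16 degrees, less where a joint would pass 70% of its speed; a pose out of reach is approached as far as the arm can. A call with a gripper value outside its range is refused whole. The fingers move at their own pace and stop on an object; "grip_force" is the grip in N (left out, the last holds). Time passes only in rows, so rows that repeat a pose let the fingers close. It gives the time, the measured TCP pose, the force and the opening at its end, in the units of the state.
- state(): the state, without advancing time (a new reading comes with each control period).
- capture(name): name is "scene" or "side" or "wrist"; returns a dict with "pixels" (400x640x3 uint8, blue, green, red), "depth" (400x640 float32, m along the optical axis (not along the pixel's ray), 0 where there is no reading), "fov_y" (degrees; the focal length in pixels is half the picture's height over the tangent of half this angle, whatever the lens; pixels are square), "cx", "cy" (the principal point, pixels), "k1" (the pictures are not rectified: a ray, as slopes to the right and down, at radius r is drawn at 1 + k1 r^2 times it, then the intrinsics apply), "xyz" and "rotation" of the camera in the world; the wrist camera has in their place "T_tool_cam" (4x4, takes a point from camera to tool coordinates, whose origin is the TCP and whose axes are the tool frame's). Camera axes: x right, y up, looking along -z (the intrinsics and any distortion apply to the point x, -y, -z); pixel columns grow to the right and rows downward; lengths in m; the calibration is good to about 2 mm. A picture is of the moment at which its call begins: read the wrist's pose just before it.
- job_done(): hands the job in, once; it reports no verdict.
The state is a dict: "time_s": time; "joint_pos": joint angles; "dq": joint speeds; "joint_torque": joint torques, N m; "position": TCP position; "ee_rot": TCP orientation; "force": force on the tool from outside, world axes, zero at the start; "torque": the same for the moment, N m; "gripper_width": finger opening in m.
Only numpy, scipy, OpenCV 4.12 (cv2) and the standard library are available. Lean on these libraries where they do the work, as an engineer would, in place of code of your own. Each camera call takes 0.05 s, during which the arm holds its last target. There are 200 camera calls.

## Task

Scrub the rotor sleeve that the red-handled brush is standing in with two strokes, each raising the bristles to about half the sleeve's depth and pushing them back down to the bottom. Then draw the brush right out, tip it to about 45 degrees with the bristles lower than the handle, and finish while holding it motionless in the gripper like that, with the bristle head over the blue inspection tray and higher than the rims of the sleeves. Leave the yellow-capped tubes and everything else where they stand.

Things in the scene. Friction and masses are not known exactly. Their poses are not given: they have to be found in the camera images.
- brush: loose cleaning brush, 185 mm long, about 70 g, round about its axis, standing upright in one sleeve of the rotor on its flat foot. Origin: centre of its underside (bristle end); z runs along the brush towards the handle's top. From the origin up: cream bristle head, 28 mm diameter, 0 to 45 mm; steel stem, 7 mm diameter, to 105 mm; red handle, 18 mm diameter, 105 to 185 mm. All of it is rigid. It may lean a few degrees in the sleeve
- brush_grip (a point): point on the brush's axis in the middle part of the handle, 150 mm from the bristle end and 35 mm below the handle's top; axes as the brush
- brush_head (a point): middle of the bristle head, on the brush's axis, 22.5 mm from the bristle end; axes as the brush
- rotor: fixed: aluminium centrifuge rotor on a grey stand disc (214 mm diameter, 12 mm thick), with six upright dark grey sleeves evenly round it, their axes 80 mm from the centre. Each sleeve is 42 mm outside and 34 mm inside diameter, its inner floor 20 mm and its rim 100 mm above the table. A hub with bolts, 40 mm in radius, reaches 109 mm at the centre. Origin: centre of its underside on the table; z up; its x axis points at the sleeve with the brush. It may be turned any way
- sleeve_floor (a point): centre of the inner floor of the sleeve with the brush, 20 mm above the table, z up
- sleeve_mouth (a point): centre of the mouth of that sleeve at rim height, 80 mm above the inner floor, z up
- tray: fixed: shallow blue inspection tray, 170 x 170 mm outside, 20 mm high, wall and floor 4 and 5 mm; origin: centre of its underside on the table, x and y along its sides, z up. It stands on the other side of the robot's centre line from the rotor
- tube_a: loose clear tube with a yellow cap, 29 mm diameter (cap 33 mm), 104 mm tall, standing in another sleeve, its cap's top 124 mm above the table; origin: centre of its underside. Leave alone
- tube_b: loose reddish-content tube like tube_a, in yet another sleeve. Leave alone
- wash_bottle: loose white bottle with a red cap, 68 mm diameter, 170 mm tall, at the far side; origin: centre of its underside. Leave alone
- beaker: loose clear glass cup, 76 mm diameter, 90 mm tall, at the far side; origin: centre of its underside. Leave alone
- jar: loose amber jar with a blue lid, 72 mm diameter, 85 mm tall, at the far side; origin: centre of its underside. Leave alone
- forceps: loose steel forceps lying flat on the table, 132 mm long along x, 30 mm wide, 8 mm high; origin: about their middle, on the table. Leave alone
Things that resemble listed ones, but are neither listed nor needed, are in the scene too. There is more than one size of the tray; the job needs the larger.

How it is judged:
By the outcome, as a careful person would: the job done as asked, in the order asked, and still so for the second after the job is handed in, while the arm keeps its last pose, push and grip.
It also fails if it takes over 42 s, if anything falls off the work surface, if the arm or the gripper's body presses on something with over 40 N, if the wrist force passes 120 N, or if a joint passes its speed limit or range.

## Working session

There is one attempt and no reset: what is moved stays moved. The work goes in short steps, Python scripts to look and compute and a tool call to move; the robot and the scene stay as the last step left them, time stands still between calls to the robot, and variables do not carry over. Pictures are saved under pics/ and viewed, about 8 in all and at most 12, crops included, and the job is handed in when it is done.

Besides the shell and the picture viewer there is one more tool, called after "Request:" as a command line: name --argument value ..., lists and objects as JSON in quotes. apply_moves: Moves the arm, as the interface text tells. Its arguments: {"type":"object","properties":{"plan":{"type":"array"},"grip_force":{"type":"number"}},"required":["plan"]}

```bash
ls; mkdir -p pics
cat > h.py <<'E'
import numpy as np, cv2
from scipy.spatial.transform import Rotation as R
from workcell import state, capture, job_done
def Rt(s): q=s["ee_rot"]; return R.from_quat([q[1],q[2],q[3],q[0]])
def cam(name):
    s=state(); c=capture(name)
    if name=="wrist":
        T=np.eye(4); T[:3,:3]=Rt(s).as_matrix(); T[:3,3]=s["position"]
        M=T@np.array(c["T_tool_cam"]); c["C"]=M[:3,3]; c["M"]=M[:3,:3]
    else:
        c["C"]=np.array(c["xyz"]); m=np.array(c["rotation"],float)
        c["M"]=m if m.shape==(3,3) else R.from_quat([m[1],m[2],m[3],m[0]]).as_matrix()
    f=200/np.tan(np.radians(c["fov_y"])/2); c["K"]=np.array([[f,0,c["cx"]],[0,f,c["cy"]],[0,0,1]])
    return c
def rays(c,px):
    px=np.atleast_2d(np.array(px,float)); d=(px-[c["cx"],c["cy"]])/c["K"][0,0]; u=d.copy()
    for _ in range(30): u=d/(1+c["k1"]*(u**2).sum(1,keepdims=True))
    return np.c_[u[:,0],-u[:,1],-np.ones(len(u))]@c["M"].T
def onplane(c,px,z):
    r=rays(c,px); return c["C"]+r*((z-c["C"][2])/r[:,2])[:,None]
def pts(c,px):
    px=np.atleast_2d(px).astype(int); return c["C"]+rays(c,px)*c["depth"][px[:,1],px[:,0]][:,None]
def tri(a,pa,b,pb):
    A=np.zeros((3,3));y=np.zeros(3)
    for c,p in((a,pa),(b,pb)):
        r=rays(c,p)[0]; r/=np.linalg.norm(r); P=np.eye(3)-np.outer(r,r); A+=P; y+=P@c["C"]
    return np.linalg.solve(A,y)
E
python3 - <<'E'
from h import *
for n in("scene","side"):
    c=cam(n); cv2.imwrite(f"pics/{n}0.png",c["pixels"]); print(n,c["C"],c["M"].round(2).tolist(),c["k1"],c["fov_y"],c["cx"],c["cy"])
print(state())
E
```

```text
pics
scene [1.24893843 0.51466903 1.04488821] [[-0.5, -0.64, 0.58], [0.86, -0.38, 0.32], [0.01, 0.66, 0.75]] -0.0802163206873901 49.187373218290205 312.9309351901464 197.04422132390707
side [0.2647     0.67266693 0.63315388] [[-0.92, 0.25, -0.3], [-0.39, -0.58, 0.72], [0.01, 0.78, 0.63]] -0.01851666313277312 55.70352378773586 320.5028224069269 200.84164824005364
{'time_s': 0.1, 'joint_pos': array([-1.35449842e+00,  3.07510263e-01,  1.50752185e+00,  9.76498016e-06,
        1.32838776e+00, -7.35077191e-02]), 'dq': array([-7.36102246e-06,  9.54404774e-05, -1.89261840e-03,  5.51454623e-04,
       -1.78540929e-04,  1.84675921e-03]), 'joint_torque': array([ 1.78344048e-04, -4.58530426e+01, -2.52607673e+01, -1.05779257e-04,
        5.63967580e-03, -1.14876164e-05]), 'position': array([ 0.16416007, -0.55043335,  0.23047411]), 'ee_rot': array([-6.01871789e-04,  8.01798800e-01, -5.97593381e-01, -6.87354316e-04]), 'force': array([ 1.04278125, -0.55259691, -0.60769085]), 'torque': array([-0.01369639,  0.03205192, -0.01118898]), 'gripper_width': 0.08516805618816761}
```

View pics/scene0.png

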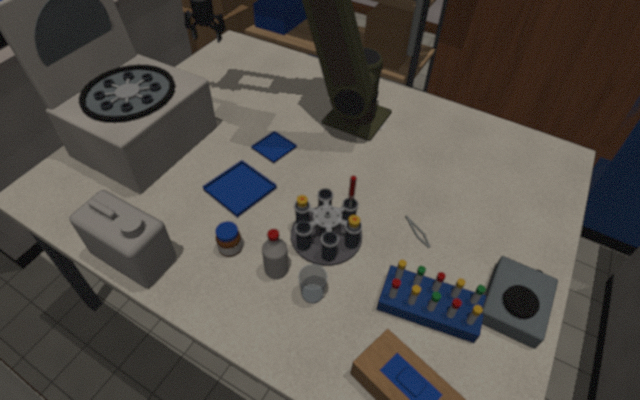

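View pics/side0.png

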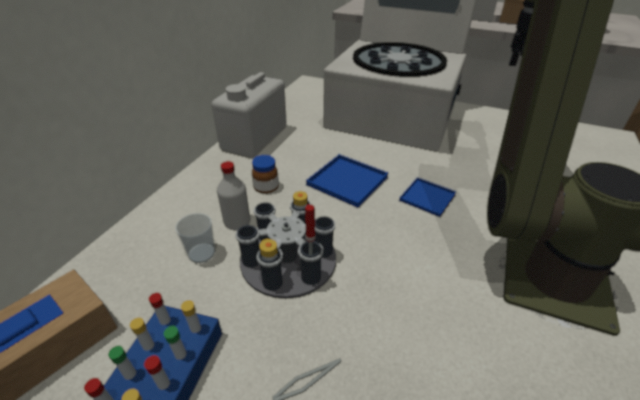

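The scene view shows the rotor near (327,233), with the red brush at (351,190) in the sleeve nearest the robot. A tube sits in the next sleeve at (353,228) and another at (303,205). The larger tray is at (240,187) and the smaller at (274,146). In the side view the brush is at (311,225) and the tray at (347,180).

```bash
cat > meas.py <<'E'
from h import *
def red(c,box):
    x0,y0,x1,y1=box; h=cv2.cvtColor(c["pixels"],cv2.COLOR_BGR2HSV)
    m=(((h[...,0]<10)|(h[...,0]>168))&(h[...,1]>130)&(h[...,2]>40)).astype(np.uint8)
    k=np.zeros_like(m);k[y0:y1,x0:x1]=1;m*=k
    ys,xs=np.nonzero(m); p=np.c_[xs,ys].astype(float); mu=p.mean(0); d=np.linalg.svd(p-mu,full_matrices=False)[2][0]
    if d[1]<0:d=-d
    t=(p-mu)@d; return mu,d,t.min(),t.max(),len(p)
if __name__=="__main__":
    a=cam("scene");b=cam("side")
    ra=red(a,(335,165,370,215));rb=red(b,(298,195,322,245)); print(ra,rb)
    # axis as intersection of planes
    def pl(c,r):
        q=rays(c,[r[0]+r[1]*r[2],r[0]+r[1]*r[3]]); n=np.cross(q[0],q[1]); return n/np.linalg.norm(n)
    na,nb=pl(a,ra),pl(b,rb); ax=np.cross(na,nb); ax/=np.linalg.norm(ax); ax*=np.sign(ax[2])
    p0=np.linalg.lstsq(np.array([na,nb,ax]),np.array([na@a["C"],nb@b["C"],0]),rcond=None)[0]
    for z in (0.02,.1,.125,.17,.205): print("axis z",z,(p0+ax*(z-p0[2])/ax[2]).round(4))
    print("axis",ax)
    for c,r in((a,ra),(b,rb)):
        for e in(2,3):
            q=rays(c,r[0]+r[1]*r[e])[0]; w=c["C"]-p0
            A=np.c_[ax,-q]; s=np.linalg.lstsq(A,w,rcond=None)[0]; print("end",(p0+ax*s[0]).round(4))
    for n,c in(("scene",a),("side",b)):
        h=cv2.cvtColor(c["pixels"],cv2.COLOR_BGR2HSV); m=((h[...,0]>100)&(h[...,0]<128)&(h[...,1]>140)).astype(np.uint8)
        for k in cv2.findContours(m,0,2)[0]:
            if cv2.contourArea(k)>400:
                mm=cv2.moments(k);u=[mm["m10"]/mm["m00"],mm["m01"]/mm["m00"]]
                bx=cv2.minAreaRect(onplane(c,k[:,0],.018)[:,:2].astype(np.float32))
                print(n,"blue",np.round(u),np.round(bx[0],3),np.round(bx[1],3),round(bx[2]))
        # points by depth
        ys,xs=np.mgrid[0:400,0:640]; P=pts(c,np.c_[xs.ravel(),ys.ravel()]);
        near=np.linalg.norm(P[:,:2]-p0[:2],axis=1)<.3
        ok=(c["depth"].ravel()>0)&near
        d=P[ok&(abs(P[:,2]-.1)<.004)]; np.save(n+"_rim.npy",d)
        g=P[ok&(abs(P[:,2]-.012)<.003)]; print(n,len(d),len(g),"rim mean",d.mean(0).round(3))
        V=P[ok&(P[:,2]>.07)&(P[:,2]<.125)]; np.save(n+"_P.npy",P.reshape(400,640,3))
E
python3 meas.py
```

```text
(array([352.20289855, 185.15942029]), array([-0.12044441,  0.99272007]), np.float64(-9.309191206514145), np.float64(9.913823418234964), 69) (array([309.61389961, 220.22393822]), array([0.05773017, 0.99833222]), np.float64(-16.347781175357856), np.float64(15.88750079816633), 259)
axis z 0.02 [0.4766 0.2042 0.02  ]
axis z 0.1 [0.4788 0.2053 0.1   ]
axis z 0.125 [0.4795 0.2057 0.125 ]
axis z 0.17 [0.4808 0.2063 0.17  ]
axis z 0.205 [0.4818 0.2068 0.205 ]
axis [0.02806446 0.01359719 0.99951363]
end [0.4819 0.2068 0.2085]
end [0.4796 0.2057 0.129 ]
end [0.4819 0.2068 0.2096]
end [0.4797 0.2057 0.1307]
scene blue [409. 380.] [0.836 0.552] [0.135 0.06 ] 73
scene blue [430. 307.] [0.614 0.523] [0.138 0.263] 8
scene blue [239. 188.] [ 0.538 -0.156] [0.17  0.167] 78
scene blue [274. 146.] [ 0.32  -0.169] [0.11 0.11] 78
scene blue [618. 196.] [-0.218  0.92 ] [0.703 0.169] 2
scene blue [278.  14.] [-0.524 -0.697] [0.376 0.259] 36
scene 422 1046 rim mean [0.583 0.185 0.099]
side blue [169. 360.] [0.635 0.465] [0.14  0.174] 9
side blue [ 27. 321.] [0.921 0.518] [0.105 0.062] 73
side blue [428. 196.] [ 0.307 -0.159] [0.114 0.109] 78
side blue [347. 180.] [ 0.528 -0.149] [0.174 0.17 ] 78
side 927 1949 rim mean [0.571 0.204 0.099]
```

```bash
cat >> h.py <<'E'
def tgt(yaw,tilt=0,s_az=None):
    "tool x along azimuth yaw pointing down, then leaned outward by tilt (tool z toward azimuth yaw)"
    x=np.array([np.cos(yaw),np.sin(yaw),0]); z=np.array([0,0,-1.]); 
    m=np.c_[x,np.cross(z,x),z]; return m@R.from_euler("y",tilt).as_matrix()
def move(pos,M,p0=None,M0=None):
    s=state(); p0=s["position"] if p0 is None else p0; M0=Rt(s).as_matrix() if M0 is None else M0
    d=M0.T@(np.array(pos)-p0)*100; r=R.from_matrix(M0.T@M).as_rotvec()
    print("row",d.round(2).tolist(),r.round(3).tolist())
E
python3 - <<'E'
from h import *
c=capture("wrist"); print(np.round(c["T_tool_cam"],3),c["fov_y"],c["k1"])
M=tgt(-.45); move([.5,-.24,.32],M)
move([.45,.19,.31],tgt(.40),np.array([.5,-.24,.32]),M)
E
```

```text
[[ 1.     0.001  0.     0.   ]
 [ 0.001 -0.954 -0.3   -0.075]
 [-0.     0.3   -0.954 -0.143]
 [ 0.     0.     0.     1.   ]] 65.63197370142844 -0.036775259556486556
row [-20.19, -41.06, -8.89] [-0.0, 0.001, -0.831]
row [-23.21, -36.54, 1.0] [0.0, 0.0, -0.85]
```

Request:
apply_moves --plan '[[[-2,-4,-8.9,0,0,-0.08,1],[-20.2,-41,-8.9,0,0,-0.83,1],[-20.2,-41,-8.9,0,0,-0.83,1],[-20.2,-41,-8.9,0,0,-0.83,1],[-20.2,-41,-8.9,0,0,-0.83,1],[-20.2,-41,-8.9,0,0,-0.83,1],[-20.2,-41,-8.9,0,0,-0.83,1],[-20.2,-41,-8.9,0,0,-0.83,1],[-20.2,-41,-8.9,0,0,-0.83,1],[-20.2,-41,-8.9,0,0,-0.83,1]]]' --grip_force 60

```text
time_s: 1.08
position: [0.4522, -0.2834, 0.3129]
ee_rot: [0.0, 0.975, -0.224, 0.0]
force: [-0.0, -0.6, 0.2]
gripper_width: 0.0854
```

Request:
apply_moves --plan '[[[-20.2,-41,-8.9,0,0,-0.83,1],[-20.2,-41,-8.9,0,0,-0.83,1],[-20.2,-41,-8.9,0,0,-0.83,1]]]'

```text
time_s: 1.33
position: [0.4504, -0.1605, 0.3362]
ee_rot: [-0.0, 0.999, -0.035, -0.0]
force: [0.1, -0.5, -0.2]
gripper_width: 0.0853
```

The second call was relative to the new pose, so the arm overshot a little. That was harmless.

Run:
```python
from h import *
s=state();print(s["joint_pos"].round(3),s["position"])
move([.46,.195,.31],tgt(.40))
```

```text
[-0.431  0.101  1.515  0.     1.527 -0.361] [ 0.45039916 -0.16051186  0.3361794 ]
row [-1.51, -35.53, 2.64] [-0.001, 0.001, -0.47]
```

Request:
apply_moves --plan '[[[-1.5,-35.5,2.6,0,0,-0.47,1],[-1.5,-35.5,2.6,0,0,-0.47,1],[-1.5,-35.5,2.6,0,0,-0.47,1],[-1.5,-35.5,2.6,0,0,-0.47,1],[-1.5,-35.5,2.6,0,0,-0.47,1],[-1.5,-35.5,2.6,0,0,-0.47,1],[-1.5,-35.5,2.6,0,0,-0.47,1],[-1.5,-35.5,2.6,0,0,-0.47,1],[-1.5,-35.5,2.6,0,0,-0.47,1],[-1.5,-35.5,2.6,0,0,-0.47,1]]]'

```text
time_s: 2.17
position: [0.4619, 0.1972, 0.3097]
ee_rot: [-0.001, 0.98, 0.198, -0.0]
force: [1.0, -1.4, -0.1]
gripper_width: 0.0855
```

Run:
```python
from h import *
c=cam("wrist"); cv2.imwrite("pics/w1.png",c["pixels"]); print(state()["position"],state()["joint_pos"].round(3))
```

```text
[0.46185299 0.19484563 0.30987104] [ 0.315  0.149  1.522  0.     1.471 -0.084]
```

View pics/w1.png

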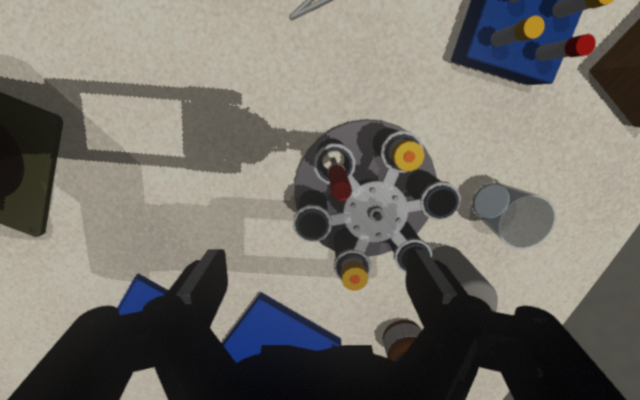

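The wrist view shows the brush sleeve at about (334,161) with the handle top near (342,190). The tube caps are at (409,156) and (355,278), and the empty sleeves at (312,222), (440,200) and (413,257).

Run:
```python
from h import *
from meas import red
c=cam("wrist"); r=red(c,(315,150,365,210)); print(r)
top=r[0]+r[1]*(r[3]); bot=r[0]+r[1]*r[2]
h=cv2.cvtColor(c["pixels"],cv2.COLOR_BGR2HSV)
print("extreme: handle top rim, z .205",onplane(c,[top],.205).round(4),"low end z.125",onplane(c,[bot],.125).round(4))
y=((h[...,0]>15)&(h[...,0]<35)&(h[...,1]>150)&(h[...,2]>90)).astype(np.uint8); y[:,460:]=0
for k in cv2.findContours(y,0,2)[0]:
    if cv2.contourArea(k)>100:
        (e,a,_)=cv2.minAreaRect(k); print("cap",np.round(e),a,onplane(c,[e],.12).round(4))
for p in [(334,160),(312,222),(440,200),(413,257)]: print("sleeve",p,onplane(c,[p],.1).round(4))
print("hub",onplane(c,[(376,213)],.109).round(4))
ys,xs=np.mgrid[100:300,270:470]; P=pts(c,np.c_[xs.ravel(),ys.ravel()])
g=P[(abs(P[:,2]-.1)<.003)]; print(len(g))
# rim: circle fit round nominal
cc=np.array([.4788,.2053])
for _ in range(8):
    d=np.linalg.norm(g[:,:2]-cc,axis=1); q=g[(d>.014)&(d<.0235)]
    A=np.c_[2*q[:,:2],np.ones(len(q))]; s=np.linalg.lstsq(A,(q[:,:2]**2).sum(1),rcond=None)[0]; cc=s[:2]
print("rim fit",cc,np.sqrt(s[2]+cc@cc),len(q))
t=P[(abs(P[:,2]-.205)<.006)&(np.linalg.norm(P[:,:2]-cc,axis=1)<.03)]; print("top pts",len(t),t.mean(0),(t.max(0)+t.min(0))/2,np.ptp(t,0))
cv2.imwrite("pics/w1c.png",cv2.resize(c["pixels"][130:230,290:390],(600,600),interpolation=cv2.INTER_CUBIC))
```

```text
(array([340.52620968, 181.12298387]), array([0.23515585, 0.97195768]), np.float64(-17.70718031393486), np.float64(16.248669832714565), 496)
extreme: handle top rim, z .205 [[0.4839 0.1994 0.205 ]] low end z.125 [[0.4775 0.2091 0.125 ]]
cap [356. 276.] (22.135942459106445, 24.66576385498047) [[0.5571 0.089  0.12  ]]
cap [410. 154.] (28.284271240234375, 29.698484420776367) [[0.5467 0.2496 0.12  ]]
sleeve (334, 160) [[0.4766 0.208  0.1   ]]
sleeve (312, 222) [[0.4828 0.1268 0.1   ]]
sleeve (440, 200) [[0.6143 0.213  0.1   ]]
sleeve (413, 257) [[0.6206 0.1321 0.1   ]]
hub [[0.5471 0.1704 0.109 ]]
1962
rim fit [0.47924382 0.20649516] 0.01887965328515445 302
top pts 352 [0.4787796  0.20713605 0.20486624] [0.47936003 0.20643058 0.20321981] [0.01738123 0.01731607 0.00842229]
```

View pics/w1c.png

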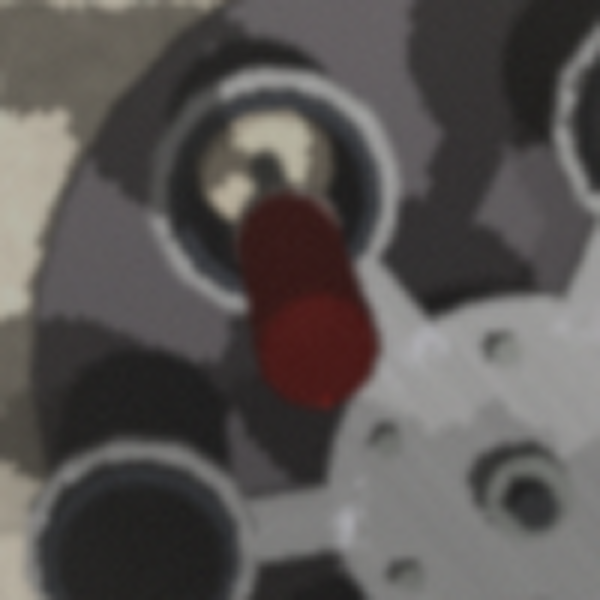

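The brush stands at (0.479, 0.2065). The rim fit, the handle top and the two-view triangulation agree to about 1 mm, and the hub distance is also right.

Run:
```python
from h import *
move([.4793,.2065,.27],tgt(.40)); move([.4793,.2065,.150],tgt(.40))
```

```text
row [2.12, -0.54, 4.0] [0.0, 0.001, -0.003]
row [2.13, -0.55, 16.0] [0.0, 0.001, -0.003]
```

Request:
apply_moves --plan '[[[2.1,-0.5,2,0,0,0,1],[2.1,-0.5,4,0,0,0,1],[2.1,-0.5,7,0,0,0,1],[2.1,-0.5,10,0,0,0,1],[2.1,-0.5,13,0,0,0,1],[2.1,-0.5,15,0,0,0,1],[2.1,-0.5,16,0,0,0,1],[2.1,-0.5,16,0,0,0,1],[2.1,-0.5,16,0,0,0,1],[2.1,-0.5,16,0,0,0,0.6]]]'

```text
time_s: 3.1
position: [0.4812, 0.2052, 0.152]
ee_rot: [-0.0, 0.981, 0.195, 0.001]
force: [0.8, 0.1, -0.3]
gripper_width: 0.0752
```

Request:
apply_moves --plan '[[[0,0,0,0,0,0,0.4],[0,0,0,0,0,0,0.3],[0,0,0,0,0,0,0.1],[0,0,0,0,0,0,0],[0,0,0,0,0,0,0],[0,0,0,0,0,0,0],[0,0,0,0,0,0,0],[0,0,0,0,0,0,0]]]'

```text
time_s: 3.77
position: [0.4804, 0.2056, 0.1511]
ee_rot: [-0.0, 0.981, 0.196, 0.001]
force: [0.5, 0.1, 5.3]
gripper_width: 0.0165
```

Run:
```python
from h import *
s=state();print(s["time_s"],s["position"],s["force"],s["torque"],s["gripper_width"])
b=cam("side");w=cam("wrist")
a=b["pixels"][120:300,200:380];cv2.imwrite("pics/g1.png",np.hstack([cv2.resize(a,(400,400)),cv2.resize(w["pixels"][80:330,200:450],(400,400))]))
```

```text
3.7667 [0.48037273 0.20564373 0.15106152] [0.53659221 0.14618487 5.2563123 ] [-0.01076355  0.06320414 -0.05674468] 0.016513746531571595
```

View pics/g1.png

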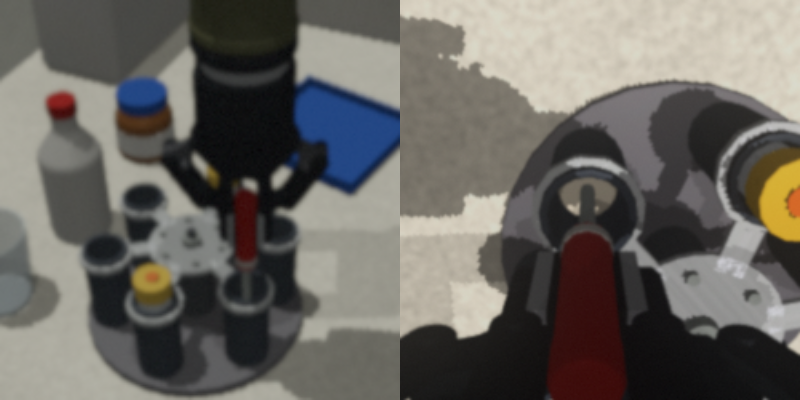

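The grasp is good: the handle sits between the pads, and 5 N upward shows the brush is seated on the floor. Next is stroke 1.

Request:
apply_moves --plan '[[[0,0,-1,0,0,0,0],[0,0,-2,0,0,0,0],[0,0,-3,0,0,0,0],[0,0,-4,0,0,0,0],[0,0,-4,0,0,0,0],[0,0,-4,0,0,0,0],[0,0,-4,0,0,0,0],[0,0,-4,0,0,0,0]]]'

```text
time_s: 4.53
position: [0.4792, 0.2052, 0.19]
ee_rot: [0.0, 0.981, 0.196, -0.001]
force: [-0.8, 0.3, -0.6]
gripper_width: 0.0167
```

Run:
```python
from h import *
s=state();print(s["time_s"],s["position"],s["force"],s["torque"],s["gripper_width"])
b=cam("side");w=cam("wrist")
a=b["pixels"][120:300,200:380];cv2.imwrite("pics/g2.png",np.hstack([cv2.resize(a,(400,400)),cv2.resize(w["pixels"][80:330,200:450],(400,400))]))
```

```text
4.5333 [0.47923675 0.20520423 0.18998045] [-0.8331155   0.33273468 -0.59985643] [-0.05796801  0.00482866  0.00553183] 0.01672487776181735
```

View pics/g2.png

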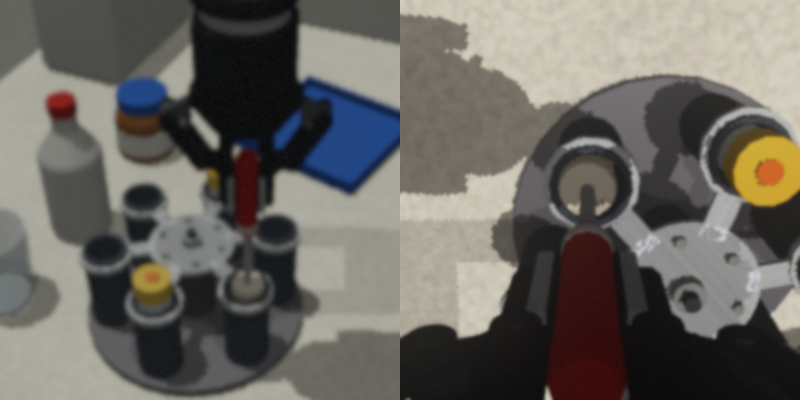

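The brush rose 39 mm and the top of the head is at the rim, as expected. Now I push it back down.

Request:
apply_moves --plan '[[[0,0,1,0,0,0,0],[0,0,2,0,0,0,0],[0,0,3,0,0,0,0],[0,0,4.1,0,0,0,0],[0,0,4.1,0,0,0,0],[0,0,4.1,0,0,0,0],[0,0,4.1,0,0,0,0],[0,0,4.1,0,0,0,0]]]'

```text
time_s: 5.3
position: [0.4791, 0.2051, 0.1485]
ee_rot: [0.0, 0.981, 0.196, -0.001]
force: [0.1, 1.3, -1.1]
gripper_width: 0.0164
```

Request:
apply_moves --plan '[[[0,0,-1,0,0,0,0],[0,0,-2,0,0,0,0],[0,0,-3,0,0,0,0],[0,0,-4.1,0,0,0,0],[0,0,-4.1,0,0,0,0],[0,0,-4.1,0,0,0,0],[0,0,-4.1,0,0,0,0],[0,0,-4.1,0,0,0,0]]]'

```text
time_s: 5.97
position: [0.4792, 0.2052, 0.1901]
ee_rot: [0.0, 0.981, 0.196, -0.0]
force: [-0.4, 0.0, -0.7]
gripper_width: 0.0165
```

Request:
apply_moves --plan '[[[0,0,1,0,0,0,0],[0,0,2,0,0,0,0],[0,0,3,0,0,0,0],[0,0,4.1,0,0,0,0],[0,0,4.1,0,0,0,0],[0,0,4.1,0,0,0,0],[0,0,4.1,0,0,0,0],[0,0,4.1,0,0,0,0]]]'

```text
time_s: 6.63
position: [0.4793, 0.2052, 0.1487]
ee_rot: [0.0, 0.981, 0.196, -0.001]
force: [-0.6, 0.3, -0.6]
gripper_width: 0.0161
```

The weight reads about 0 N of push at the bottom, so I'll check whether the foot really touches the floor.

```bash
cat > chk.py <<'E'
from h import *
from meas import red
s=state();print(s["time_s"],s["position"],s["force"],s["gripper_width"])
c=cam("side"); r=red(c,(298,170,330,250)); print(r)
for e in (2,3):
    q=rays(c,r[0]+r[1]*r[e])[0]; w=np.array([.4793,.2065]); t=((w-c["C"][:2])@q[:2])/(q[:2]@q[:2]); print("z",(c["C"]+q*t).round(4))
w=cam("wrist"); cv2.imwrite("pics/g3.png",np.hstack([cv2.resize(c["pixels"][170:300,240:370],(400,400)),cv2.resize(w["pixels"][80:330,200:450],(400,400))]))
E
python3 chk.py
```

```text
6.6333 [0.47927901 0.20520634 0.14865502] [-0.55728015  0.26526931 -0.551592  ] 0.01613490133156893
(array([310.78169014, 220.08098592]), array([0.02941158, 0.99956739]), np.float64(-15.156275571971149), np.float64(15.947959712967567), 284)
z [0.4789 0.2063 0.2079]
z [0.4781 0.2059 0.1316]
```

View pics/g3.png

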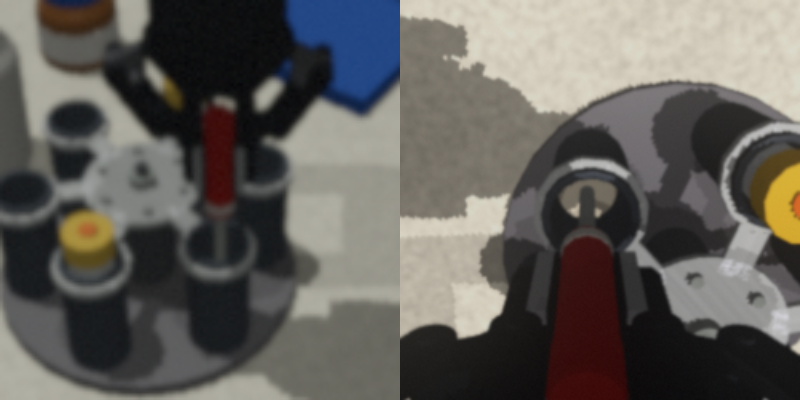

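Request:
apply_moves --plan '[[[0,0,0.1,0,0,0,0],[0,0,0.1,0,0,0,0],[0,0,0.2,0,0,0,0],[0,0,0.2,0,0,0,0],[0,0,0.2,0,0,0,0]]]'

```text
time_s: 7.15
position: [0.4797, 0.2053, 0.1474]
ee_rot: [-0.0, 0.981, 0.196, -0.0]
force: [0.6, 0.2, 0.2]
gripper_width: 0.0165
```

Request:
apply_moves --plan '[[[0,0,0.1,0,0,0,0],[0,0,0.15,0,0,0,0],[0,0,0.15,0,0,0,0],[0,0,0.15,0,0,0,0]]]'

```text
time_s: 7.48
position: [0.48, 0.2055, 0.1469]
ee_rot: [-0.0, 0.981, 0.196, 0.001]
force: [-1.4, -0.5, 6.0]
gripper_width: 0.0168
```

The foot now presses the floor at 6 N. The earlier bottoms were about 1 mm above it. Now I draw the brush straight out.

Request:
apply_moves --plan '[[[0,0,-1.5,0,0,0,0],[0,0,-3.5,0,0,0,0],[0,0,-5.5,0,0,0,0],[0,0,-7.5,0,0,0,0],[0,0,-9.5,0,0,0,0],[0,0,-11.5,0,0,0,0],[0,0,-14,0,0,0,0],[0,0,-16.5,0,0,0,0],[0,0,-18,0,0,0,0],[0,0,-18,0,0,0,0]]]'

```text
time_s: 8.32
position: [0.4818, 0.2061, 0.3299]
ee_rot: [-0.001, 0.981, 0.196, 0.004]
force: [0.1, 0.4, -0.5]
gripper_width: 0.0167
```

Run:
```python
from h import *
s=state();print(s["time_s"],s["position"],s["force"],s["gripper_width"],s["joint_pos"].round(3))
a=-.28
def tcp(rh,z,t): # head radius/height -> TCP (grasp->head 127.5; TCP 19 ahead of grasp)
    r=rh-.1085*np.sin(t); return [r*np.cos(a),r*np.sin(a),z+.1085*np.cos(t)]
move([.50*np.cos(a),.50*np.sin(a),.33],tgt(a))
move(tcp(.575,.22,.785),tgt(a,.785),np.array([.50*np.cos(a),.50*np.sin(a),.33]),tgt(a))
print(tcp(.575,.22,.785),tgt(a,.785)[:,2])
```

```text
8.3167 [0.48177889 0.20606712 0.32986088] [ 0.10108932  0.39586812 -0.52376846] 0.01671301811903661 [ 0.324  0.168  1.449  0.     1.516 -0.07 ]
row [-13.33, 31.74, -0.1] [-0.002, -0.008, 0.674]
row [-0.17, 0.0, 3.32] [-0.0, 0.785, -0.0]
[np.float64(0.4789030240390538), np.float64(-0.13771063617334386), np.float64(0.29675162720464116)] [ 0.67929818 -0.19533513 -0.70738827]
```

Request:
apply_moves --plan '[[[-1,3,0,0,0,0.07,0],[-3,6.5,0,0,0,0.14,0],[-5,10.5,0,0,0,0.23,0],[-7,14.5,0,0,0,0.32,0],[-8.5,18.5,0,0,0,0.41,0],[-10,22.5,0,0,0,0.49,0],[-11.5,26.5,0,0,0,0.57,0],[-12.7,29.5,0,0,0,0.63,0],[-13.3,31.7,0,0,0,0.67,0],[-13.3,31.7,0,0,0,0.67,0]]]'

```text
time_s: 9.15
position: [0.4785, -0.1431, 0.3242]
ee_rot: [0.001, 0.99, -0.141, -0.001]
force: [0.8, -0.4, 0.0]
gripper_width: 0.0169
```

Request:
apply_moves --plan '[[[0,0,0.4,0,0.08,0,0],[0,0,0.8,0,0.16,0,0],[0,0,1.2,0,0.25,0,0],[0,0,1.6,0,0.34,0,0],[0,0,2,0,0.43,0,0],[0,0,2.4,0,0.52,0,0],[-0.1,0,2.8,0,0.61,0,0],[-0.1,0,3,0,0.7,0,0],[-0.2,0,3.3,0,0.785,0,0],[-0.2,0,3.3,0,0.785,0,0]]]'

```text
time_s: 9.98
position: [0.4689, -0.1333, 0.2844]
ee_rot: [0.05, 0.917, -0.128, 0.373]
force: [-2.9, 1.5, -2.1]
gripper_width: 0.016
```

Request:
apply_moves --plan '[[[0,0,0,0,0,0,0],[0,0,0,0,0,0,0],[0,0,0,0,0,0,0],[0,0,0,0,0,0,0]]]'

```text
time_s: 10.32
position: [0.479, -0.1387, 0.2951]
ee_rot: [0.053, 0.915, -0.127, 0.38]
force: [0.8, -0.1, -0.9]
gripper_width: 0.017
```

Run:
```python
from h import *
s=state();print(s["time_s"],s["position"],s["force"],s["gripper_width"],s["joint_pos"].round(3),abs(s["dq"]).max())
z=Rt(s).as_matrix()[:,2]; print("tool z",z,"head nominal",s["position"]+z*.1085)
for n in("scene","side"):
    c=cam(n); h=cv2.cvtColor(c["pixels"],cv2.COLOR_BGR2HSV)
    m=((h[...,0]>100)&(h[...,0]<128)&(h[...,1]>140)).astype(np.uint8)
    for k in cv2.findContours(m,0,2)[0]:
        if cv2.contourArea(k)>300:
            bx=cv2.minAreaRect(onplane(c,k[:,0],.018)[:,:2].astype(np.float32)); print(n,np.round(bx[0],3),np.round(bx[1],3))
    cv2.imwrite(f"pics/f_{n}.png",c["pixels"])
a=cv2.imread("pics/f_scene.png")[80:280,150:400];b=cv2.imread("pics/f_side.png")[80:280,220:470]
cv2.imwrite("pics/f.png",np.hstack([cv2.resize(a,(400,320)),cv2.resize(b,(400,320))]))
```

```text
10.3167 [ 0.4790196  -0.13872469  0.29510544] [ 0.826248   -0.1231883  -0.89031005] 0.016954185617316625 [-0.468 -0.156  2.16   0.371  0.384 -0.483] 0.014993429713458213
tool z [ 0.68184651 -0.19315799 -0.70553194] head nominal [ 0.55299994 -0.15968233  0.21855522]
scene [0.836 0.552] [0.134 0.059]
scene [0.614 0.523] [0.138 0.263]
scene [ 0.538 -0.155] [0.17  0.169]
scene [ 0.321 -0.168] [0.111 0.111]
scene [-0.218  0.92 ] [0.702 0.169]
scene [-0.513 -0.772] [0.345 0.181]
side [0.635 0.465] [0.14  0.174]
side [0.921 0.518] [0.105 0.062]
side [ 0.308 -0.158] [0.116 0.11 ]
side [ 0.528 -0.149] [0.174 0.17 ]
```

View pics/f.png

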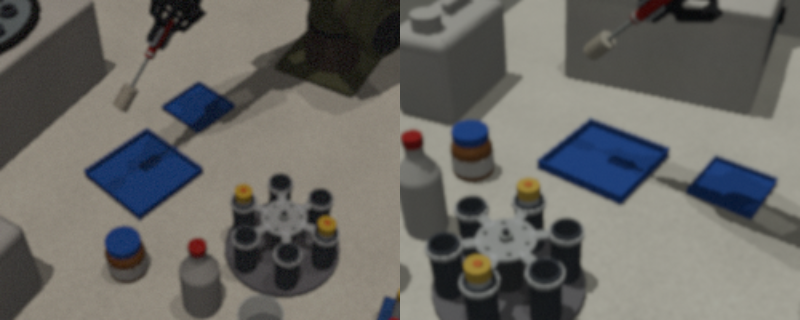

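The brush is held tilted, and both tubes, the bottle and the jar are where they were. I'll triangulate the head and the start of the handle as a check.

Run:
```python
from h import *
a=cam("scene");b=cam("side")
f=lambda u,v:(150+u*.625,80+v*.625); g=lambda u,v:(220+(u-400)*.625,80+v*.625)
H=tri(a,f(125,97),b,g(599,44)); J=tri(a,f(152,51),b,g(638,18)); d=H-J
print("head",H.round(3),"joint",J.round(3),"len",np.linalg.norm(d),"angle below horiz",np.degrees(np.arcsin(-d[2]/np.linalg.norm(d))))
s=state();print(s["time_s"],s["position"],abs(s["dq"]).max(),s["force"])
```

```text
head [ 0.55  -0.159  0.221] joint [ 0.485 -0.139  0.284] len 0.09328169682040206 angle below horiz 42.859186469049824
10.5167 [ 0.47752436 -0.13811585  0.29354606] 0.013052145439349395 [ 0.82888353 -0.06020079 -1.22048193]
```

Request:
apply_moves --plan '[[[0,0,0,0,0,0,0],[0,0,0,0,0,0,0],[0,0,0,0,0,0,0],[0,0,0,0,0,0,0],[0,0,0,0,0,0,0],[0,0,0,0,0,0,0],[0,0,0,0,0,0,0],[0,0,0,0,0,0,0],[0,0,0,0,0,0,0],[0,0,0,0,0,0,0]]]'

```text
time_s: 11.35
position: [0.4767, -0.1379, 0.2929]
ee_rot: [0.053, 0.915, -0.127, 0.379]
force: [-0.2, -0.2, -0.8]
gripper_width: 0.0167
```

Run:
```python
from h import *
s=state();print(s["time_s"],s["position"],abs(s["dq"]).max(),s["gripper_width"]); print(job_done())
```

```text
11.35 [ 0.47669482 -0.13785594  0.29291132] 0.0014764748166131239 0.016658059286371436
the job is handed in; nothing more can be done
None
```

I scrubbed the brush's sleeve with two strokes, drew the brush out, and handed in at 11.4 s with it held still over the larger blue tray.

- **Strokes:** each raised the bristles about 42 mm of the 80 mm depth and pushed them back down. The first stroke stopped about 1 mm above the floor. I judged that from where the second one later met the floor. I pressed the second stroke on until it touched, at about 6 N.
- **Final pose:** the gripper is tilted about 45° with the bristles down. Two camera views put the bristle head at (0.550, −0.159, 0.221). That is about 2 cm from the tray's centre and well above the 0.10 m sleeve rims. The joints were almost still, at 0.0015 rad/s or less.
- **Other objects:** the tubes, bottle and jar were where they started in the last picture; I did not check the beaker or forceps in it.
- **Disagreements:** the two fixed cameras placed the tray about 12 mm apart, and I used the middle. The camera estimate of the brush tilt was 43°, against 45° from the gripper pose.
- **Slip:** one early move overshot because it counted from the new pose; the arm was in open space and touched nothing.

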